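# Undo the captive screw and open the control box

## Robot

A 6-joint arm with a two-finger parallel gripper is mounted at the origin on the work surface; the furniture and walls round the work are solid. World frame = base frame: x ahead of the robot, y to its left, z up, the work surface at z = 0. Lengths are in m, angles in rad, forces in N, time in s.
With the tool pointing down it reaches from about 0.2 to 0.875 m from the base axis. Payload 3.4 kg.
Tool frame: the origin (TCP) lies at the centre of the arm's flange, where the gripper is bolted on; the fingertips stand 199 mm ahead of it and the grasp point (between the pads) lies 180 mm ahead of it (bot.grip_point_offset is the distance from the TCP to the grasp point, in m); z points along the fingers, y is the direction in which the jaws open and shut (so a half turn about z gives the same grasp; the last joint's range is limited). The gripper opens to 94 mm and grips with 3 to 60 N. Pads are 16 mm wide; open, the fingers measure 119 mm over their backs; the gripper's body (75 mm by 177 mm) begins 78 mm behind the grasp point.
Start: joints at [1.091, 0.276, 1.505, -0, 1.361, -0.121], TCP at [0.202, 0.538, 0.405] pointing down, gripper open.
Joint ranges: [-2.89, 2.89], [-0.75, 2.08], [0.22, 2.7], [-1.18, 4.32], [0.11, 2.71], [-2.7, 2.7]. Speed limits (rad/s): [2.57, 2.57, 3.14, 3.14, 3.14, 3.14].

## Interface

Orientations are given as a unit quaternion [w, x, y, z].
In Python, from plant import bot gives the robot as it stands.
- The arm moves only by the tool jog_arm, never from a script. Its arguments are lists of equal length, an entry for each row: "dp": the shift along the tool's x, y, z scaled (see below), a list of three; "turn": the turn about the tool's z scaled (see below). A call has 1 to 8 rows; each row is the pose to reach, as a shift and turn from the pose measured when the call began, along the tool's axes at that moment; what a row does not reach only later rows make up. The controller multiplies each number of a shift by 500 mm and each number of a turn by 90 degrees. A row lasts 1/10 s, in which the tool goes at most 50 mm and 8.59 degrees, less where a joint would pass 70% of its speed; a pose out of reach is approached as far as the arm can. A call with a number of a shift or a turn outside -1 to 1 is refused whole. A call with a gripper value outside its range is refused whole. "hand" is the opening, from 0 (shut) to 1 (fully open), set as the call begins (left out, the last holds). The fingers move at their own pace and stop on an object; "squeeze" is the grip in N (left out, the last holds). Time passes only in rows, so rows that repeat a pose let the fingers close. It gives the time, the measured TCP pose, the force and the opening at its end, in the units of the state.
- bot.get_obs(): the state, without advancing time (a new reading comes with each control period).
- bot.read_camera(name): name is "side" or "top"; returns a dict with "frame" (420x560x3 uint8, blue, green, red), "mtx" (3x3 intrinsics, pixels), "rvec" (rotation vector, rad) and "tvec" (3), from world to camera coordinates, as OpenCV has them. Camera axes: x right, y down, z forward; pixel columns grow to the right and rows downward; lengths in m; the calibration is good to about 2 mm. A picture is of the moment at which its call begins. There is no depth.
- bot.hand_in(): hands the job in, once; it reports no verdict.
The state is a dict: "clock": time; "joint_pos": joint angles; "qd": joint speeds; "joint_torque": joint torques, N m; "position": TCP position; "eef_rot": TCP orientation; "wrist_force": force on the tool from outside, world axes, zero at the start; "torque": the same for the moment, N m; "gripper_width": finger opening in m.
Only numpy, scipy, OpenCV 4.12 (cv2) and the standard library are available. Lean on these libraries where they do the work, as an engineer would, in place of code of your own. Each camera call takes 0.05 s, during which the arm holds its last target. There are 200 camera calls.

## Task

Open up the grey sloping control box for servicing: take the orange driver from its stand, put its blade in the slot of the brass captive screw and turn the screw anticlockwise as far as it goes, which frees the lid. Stand the driver upright in its stand again, and swing the lid up by its handle until it meets its stop, leaving it there. Turn the screw only with the driver, and leave the glue bottle and the round steel paperweight where they are.

Things in the scene. Friction and masses are not known exactly. Their poses are not given: they have to be found in the camera images.
- control_box: fixed grey sheet-metal box, 130 deep (x), 176 wide (y), 80 high at the front and 153 at the back; origin at the centre of its underside, its low front faces its own -x (towards the robot). An aluminium lid 5 thick covers its sloping top, 30 degrees from level, falling towards the front; the lid is hinged along the top back edge
- box_lid (a joint): lid angle: 0 shut, 1.4 rad at its open stop. Stiff hinge: the lid stays where it is left (2 to 4 N at the handle moves it). It cannot open until the screw has been turned past about 1.0 rad
- lid_handle (a point): middle of the lid's pull handle: a round black bar 10 in diameter and 90 long, parallel to the hinge, held in the lid's plane 40 in front of the lid's front edge by an arm at each end; about 56 above the desk when shut. z axis square to the lid (outwards), x axis up the slope to the hinge, y axis along the bar
- lid_hinge (a point): point on the lid's hinge line at mid-width, 198 from the bar's line along the lid; y axis along the hinge (the lid opens by turning positively about it), z axis square to the lid outwards, x up the slope (these turn with the lid)
- screw (a joint): angle of the captive screw in rad, 0 fully locked, 1.4 at its stop (lid free); grows anticlockwise as seen from outside. It starts between 0 and 0.3. Stiff: 0.12 N m turns it and it stays where left; it does not rise or fall
- screw_slot (a point): centre of the screw's slot at the level of the head's top face, 18 above the lid's underside. Brass round head 40 in diameter standing 13 proud of the lid, on the lid's centre line 46 from its front edge. Slot 27 long, 9 wide, 10 deep, closed at its ends, with a dark floor. z axis along the screw's axis outwards, x axis along the slot, y across it; turns with the screw
- driver_grip (a point): centre of the driver's orange handle, a rounded block 36 (x) by 26 (y) by 65 (z), 33 below its top. The driver is 150 long, 140 g: blade, steel shank 14 in diameter, black round guard 52 in diameter and 5 thick just below the handle, handle. z axis from the blade to the handle (up when it stands in its stand), x along the blade's width, y across its thickness
- driver_tip (a point): middle of the blade's end, 117.5 below driver_grip on the driver's axis; same axes. The blade is 22 wide (x) and 5 thick (y), narrowing over its last 5 mm to 20 by 2; the guard's underside is 80 above this point
- stand_mouth (a point): centre of the mouth of the fixed driver stand, 86 above the desk: an upright square wooden tube, 30 by 30 inside, 38 outside, 80 deep, on a steel foot 90 by 80. The driver hangs in it by its guard, which rests on the rim, its blade 6 above the desk
- glue_bottle: loose white glue bottle with a grey cap, 43 in diameter and 134 high, origin at the centre of its underside; leave it where it is
- drafting_weight: loose dark grey turned-steel paperweight with a knob, 50 in diameter and 46 high, origin at the centre of its underside; leave it where it is
There are look-alikes about, which are no part of the job. There is more than one size of the part that bears driver_grip; the job needs the largest.

How it is judged:
By the outcome, as a careful person would: the job done as asked, in the order asked, and still so for the second after the job is handed in, with the robot touching nothing.
It also fails if it takes over 72 s, if anything falls off the work surface, if the arm or the gripper's body presses on something with over 40 N, if the wrist force passes 120 N, or if a joint passes its speed limit or range.

## Working session

There is one attempt and no reset: what is moved stays moved. The work goes in short steps, Python scripts to look and compute and a tool call to move; the robot and the scene stay as the last step left them, time stands still between calls to the robot, and variables do not carry over. Pictures are saved under pics/ and viewed, about 8 in all and at most 12, crops included, and the job is handed in when it is done.

Besides the shell and the picture viewer there is one more tool, called as name(argument=value, ...) on one line, values as JSON. jog_arm: Moves the arm, as the interface text tells. Its arguments: {"type":"object","properties":{"dp":{"type":"array","items":{"type":"array","items":{"type":"number","minimum":-1,"maximum":1}}},"turn":{"type":"array","items":{"type":"number","minimum":-1,"maximum":1}},"hand":{"type":"number"},"squeeze":{"type":"number"}},"required":["dp","turn"]}

```bash
mkdir -p pics; ls
python3 - <<'E'
from plant import bot
import cv2,json
print(bot.get_obs(), bot.grip_point_offset)
for n in("side","top"):
    r=bot.read_camera(n); cv2.imwrite(f"pics/{n}0.png",r["frame"]); print(n,r["mtx"],r["rvec"],r["tvec"])
E
```

```text
pics
{'clock': 0.0, 'joint_pos': array([ 1.09104848e+00,  2.76560304e-01,  1.50610967e+00, -3.66720183e-05,
        1.36066847e+00, -1.20993707e-01]), 'qd': array([-0.00043744, -0.00050618, -0.00117187, -0.00062859, -0.00072076,
       -0.001288  ]), 'joint_torque': array([ 2.12824620e-03, -4.04587734e+01, -2.37230980e+01,  7.05692125e-02,
        3.46570637e-02, -1.43224993e-04]), 'position': array([0.20179804, 0.53820281, 0.40383356]), 'eef_rot': array([-2.41140495e-04,  1.78412828e-01,  9.83955335e-01, -8.39116942e-04]), 'wrist_force': array([-0.65808648, -0.52977664, -0.38501365]), 'torque': array([ 0.03554661, -0.01764341, -0.00157553]), 'gripper_width': 0.09400515147807209} 0.1804
side [[397.34029434   0.         277.35030005]
 [  0.         397.34029434 206.01587635]
 [  0.           0.           1.        ]] [ 0.03938919 -2.83715837  1.28872728] [0.53145213 0.0745702  1.17382224]
top [[391.90857922   0.         282.74061074]
 [  0.         391.90857922 209.44620788]
 [  0.           0.           1.        ]] [ 2.174275   -2.20116727  0.13158478] [0.01252757 0.52282944 1.08709924]
```

View pics/side0.png

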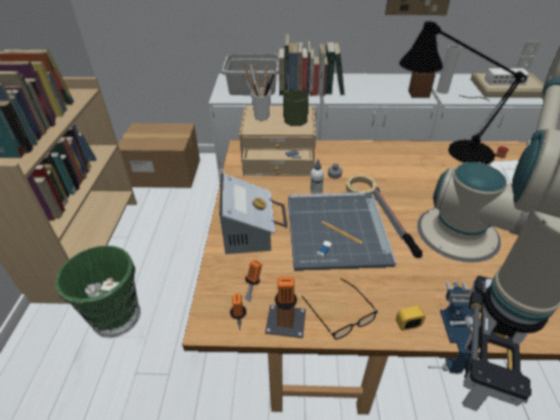

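View pics/top0.png

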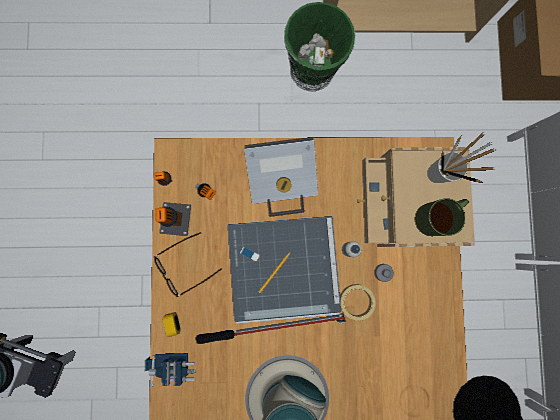

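```bash
cat > h.py <<'E'
import numpy as np, cv2
from scipy.spatial.transform import Rotation as R
from plant import bot
def cam(n,save=None):
    r=bot.read_camera(n)
    if save: cv2.imwrite(f"pics/{save}.png",r["frame"])
    return r
def proj(r,P):
    return cv2.projectPoints(np.float64(P).reshape(-1,1,3),r["rvec"],r["tvec"],r["mtx"],None)[0][:,0]
def ray(r,uv):
    M=cv2.Rodrigues(r["rvec"])[0]; C=-M.T@r["tvec"]
    d=M.T@np.linalg.inv(r["mtx"])@np.array([*uv,1.]); return C,d/np.linalg.norm(d)
def atz(r,uv,z):
    C,d=ray(r,uv); return C+d*(z-C[2])/d[2]
def tri(a,ua,b,ub):
    C,d=ray(a,ua);D,e=ray(b,ub)
    s=np.linalg.lstsq(np.c_[d,-e],D-C,rcond=None)[0]
    p,q=C+s[0]*d,D+s[1]*e; return (p+q)/2,np.linalg.norm(p-q)
def crop(img,x0,y0,w,h,k):
    return cv2.resize(img[y0:y0+h,x0:x0+w],None,fx=k,fy=k,interpolation=cv2.INTER_CUBIC)
E
python3 - <<'E'
from h import *
s=cv2.imread('pics/side0.png');t=cv2.imread('pics/top0.png')
a=crop(t,145,130,200,100,4); b=crop(s,210,170,100,170,3.5)
c=crop(t,145,160,80,85,5)
cv2.imwrite('pics/c1.png',a)
# side crop: two panels
L=crop(s,215,250,100,100,4); Rr=crop(s,210,165,90,100,4)
cv2.imwrite('pics/c2.png',np.hstack([L,Rr]))
E
```

```text
(no output)
```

View pics/c1.png

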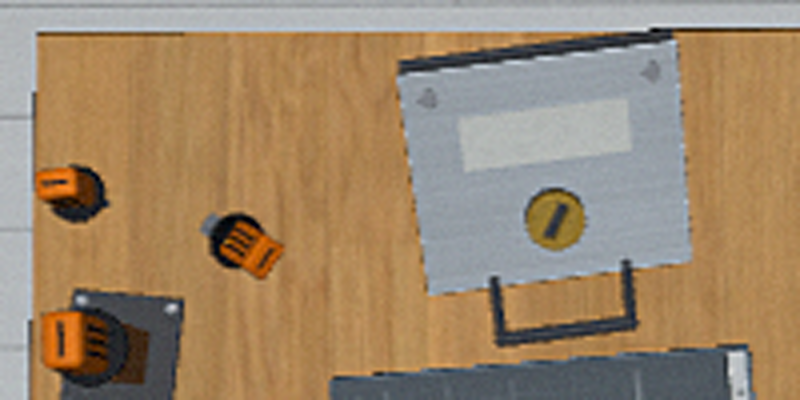

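View pics/c2.png

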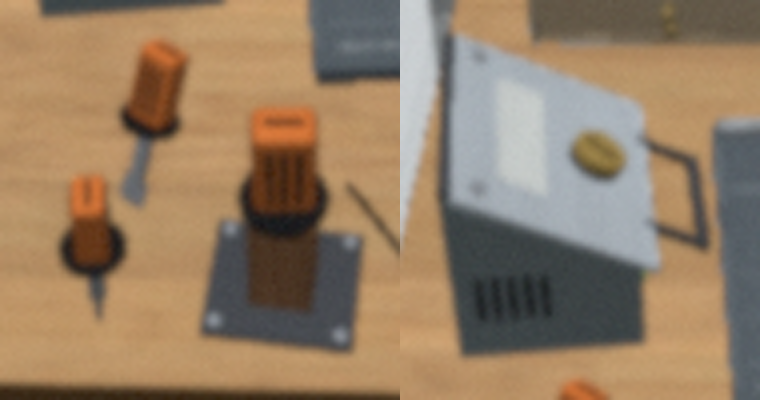

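```bash
cat >> h.py <<'E'
def rot_lid(yaw,th=0):
    # lid axes: x up slope, y along hinge (box +y), z out; opening th turns positive about y
    return R.from_euler('z',yaw)*R.from_euler('y',-np.pi/6+th)
E
python3 - <<'E'
from h import *
from scipy.optimize import least_squares
s=bot.read_camera("side");t=bot.read_camera("top")
T=lambda x,y:np.array([145+x/4,130+y/4])
S=lambda x,y:np.array([210+(x-400)/4,165+y/4])
L=lambda x,y:np.array([215+x/4,250+y/4])
P={'FL':(T(428,294),S(658,265)),'FR':(T(692,262),S(640,100)),'BR':(T(677,38),S(455,38)),'BL':(T(398,75),S(450,200)),
'hL':(T(498,343),S(705,245)),'hR':(T(635,325),S(692,158)),'scr':(T(555,219),S(598,153)),
'drv':(T(63,338),L(285,122))}
for k,(a,b) in P.items(): print(k,*tri(t,a,s,b))
for q in [(83,290),(183,300)]: print('foot top',atz(t,T(*q),.006))
for q in [(220,220),(362,238),(202,335),(352,350)]: print('foot side',atz(s,L(*q),.006))
# model fit in lid frame, origin hinge
m={'FL':(-.158,.088,.005),'FR':(-.158,-.088,.005),'BR':(0,-.088,.005),'BL':(0,.088,.005),'hL':(-.198,.045,.0025),'hR':(-.198,-.045,.0025),'scr':(-.112,0,.018)}
def f(p):
    e=[]
    for k,v in m.items():
        w=p[:3]+rot_lid(p[3]).apply(v)
        e+=[proj(t,w)[0]-P[k][0],proj(s,w)[0]-P[k][1]]
    return np.ravel(e)
o=least_squares(f,[.7,.0,.155,0],loss='soft_l1');print(o.x,np.round(f(o.x).reshape(-1,4),1))
E
```

```text
FL [0.53520538 0.09026131 0.07843393] 0.0005663838830804113
FR [ 0.55560599 -0.08865837  0.07687761] 0.0011304210484858485
BR [ 0.69003984 -0.0738596   0.14523541] 0.0028902061892040016
BL [0.66737462 0.10492837 0.1489356 ] 0.0003501792598603729
hL [0.50388517 0.04361799 0.05264635] 0.0012350748916936769
hR [ 0.51529629 -0.05120307  0.05165531] 0.0011088142412207422
scr [0.58093745 0.00487197 0.10396061] 0.0004217050489854317
drv [0.50110684 0.31310505 0.15127543] 0.0017189161474896477
foot top [0.54823414 0.34019012 0.006     ]
foot top [0.54028141 0.26903811 0.006     ]
foot side [0.54065956 0.275311   0.006     ]
foot side [0.45340104 0.28614621 0.006     ]
foot side [0.54736047 0.3543656  0.006     ]
foot side [0.46063526 0.361696   0.006     ]
[0.68221887 0.0172165  0.1468477  0.12428016] [[ 1.2  0.9  1.   0.9]
 [-0.7  0.3  0.4  1.5]
 [-1.1 -0.3 -1.1 -1.1]
 [ 0.2 -0.7 -0.7 -0.9]
 [ 1.2 -0.7 -0.2 -0.1]
 [-0.9 -0.5 -0.2  0.9]
 [ 0.3  1.4  1.3 -0.8]]
```

The candidates for the driver, in top-view pixels, are (162,214), standing in the square stand on its steel foot; (206,190), small and lying down; and (162,177), smallest and lying down. I chose the one in the stand: it's the largest. In the side view they sit at (286,285), (255,270) and (237,305). The screw is at top (284,185), with its slot pointing up the slope and to the right. Box yaw is about 0.12. The stand is at about (0.50, 0.314).

```bash
cat >> h.py <<'E'
def toolyaw(o=None):
    o=o or bot.get_obs(); q=o["eef_rot"]; M=R.from_quat([q[1],q[2],q[3],q[0]]).as_matrix(); return M
def plan(targets):
    """targets: list of (grip xyz, yaw of tool x in deg); prints dp,turn from the current pose"""
    o=bot.get_obs(); M=toolyaw(o); y0=np.degrees(np.arctan2(M[1,0],M[0,0]))
    print('grip',np.round(o["position"]+M[:,2]*.1804,4),'yaw',round(y0,1),'tilt',np.round(M[:2,2],4),'w',round(o["gripper_width"],4),'F',np.round(o["wrist_force"],1),'clk',o["clock"],'q6',round(o["joint_pos"][5],2))
    for g,y in targets:
        d=M.T@(np.array(g)-o["position"]-M[:,2]*.1804)/.5
        t=-((y-y0+180)%360-180)/90
        print(np.round(d,4).tolist(),round(t,4))
E
python3 - <<'E'
from h import *
plan([((.501,.314,.24),177),((.501,.314,.1235),177)])
E
```

```text
grip [0.2018 0.5381 0.2237] yaw 159.4 tilt [-0.0005 -0.001 ] w 0.0941 F [ 0.9  0.1 -0.7] clk 0.2 q6 -0.12
[-0.7177, -0.2096, -0.0324] -0.1951
[-0.7178, -0.2094, 0.2006] -0.1951
```

jog_arm(dp=[[-0.1,-0.03,-0.032],[-0.2,-0.06,-0.032],[-0.3,-0.09,-0.032],[-0.4,-0.12,-0.032],[-0.5,-0.15,-0.032],[-0.6,-0.18,-0.032],[-0.718,-0.21,-0.032],[-0.718,-0.21,-0.032]], turn=[-0.05,-0.1,-0.15,-0.195,-0.195,-0.195,-0.195,-0.195])

```text
clock: 1.0
position: [0.504, 0.3114, 0.4199]
eef_rot: [0.0, 0.028, 1.0, -0.001]
wrist_force: [0.1, -0.0, -0.4]
gripper_width: 0.0942
```

Run:
```python
from h import *
s=cam("side");t=cam("top")
plan([((.501,.314,.1235),177)])
for r,n in((s,'s'),(t,'t')):
    u=proj(r,[(.501,.314,.156),(.501,.314,.2)]);print(n,u)
    x,y=(u[0]-[45,50]).astype(int).clip(0)
    locals()[n+'c']=crop(r['frame'],x,y,90,100,4)
cv2.imwrite('pics/c3.png',np.hstack([sc,tc]))
```

```text
grip [0.504  0.3113 0.2391] yaw 176.7 tilt [-0.     -0.0021] w 0.0944 F [-0.5  0.5 -0.4] clk 1.1 q6 -1.08
[0.0063, 0.0056, 0.2311] -0.0031
s [[285.89902989 279.40119008]
 [285.93416372 265.97772298]]
t [[159.82261859 214.74337434]
 [154.5193404  213.28171763]]
```

View pics/c3.png

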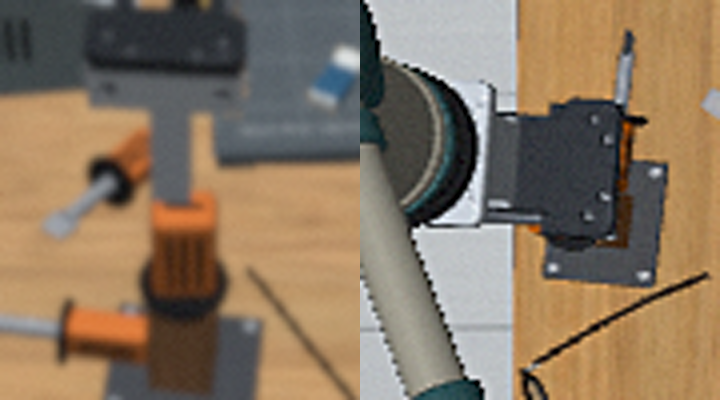

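The close crop confirms the fingers are above the orange handle in the stand. The two smaller drivers have toppled over beside it, and neither is in the way. Going down to grip.

jog_arm(dp=[[0.006,0.006,0.08],[0.006,0.006,0.16],[0.006,0.006,0.231],[0.006,0.006,0.231],[0.006,0.006,0.231]], turn=[0,0,0,0,0])

```text
clock: 1.6
position: [0.5007, 0.3153, 0.3043]
eef_rot: [-0.0, 0.028, 1.0, -0.001]
wrist_force: [-0.3, -0.8, 0.5]
gripper_width: 0.0941
```

jog_arm(dp=[[0,0,0],[0,0,0],[0,0,0],[0,0,0],[0,0,0],[0,0,0]], turn=[0,0,0,0,0,0], hand=0, squeeze=30)

```text
clock: 2.2
position: [0.5007, 0.3153, 0.3045]
eef_rot: [-0.0, 0.028, 1.0, -0.001]
wrist_force: [-0.4, 0.3, 0.2]
gripper_width: 0.0494
```

Run:
```python
from h import *
cam("top","top1");cam("side","side1")
plan([])
```

```text
grip [0.5005 0.3149 0.1239] yaw 176.8 tilt [-0.001  -0.0022] w 0.0415 F [-0.  -0.2 -0.2] clk 2.3 q6 -1.07
```

Still closing, so I'll wait.

jog_arm(dp=[[0,0,0],[0,0,0],[0,0,0],[0,0,0],[0,0,0]], turn=[0,0,0,0,0], squeeze=40)

```text
clock: 2.8
position: [0.5006, 0.3151, 0.3041]
eef_rot: [-0.001, 0.028, 1.0, -0.001]
wrist_force: [0.5, -0.6, -0.1]
gripper_width: 0.0266
```

Run:
```python
from h import *
plan([])
```

```text
grip [0.5004 0.3147 0.1237] yaw 176.8 tilt [-0.0013 -0.0026] w 0.0266 F [ 0.5 -0.6 -0.1] clk 2.8 q6 -1.07
```

jog_arm(dp=[[0,0,-0.06],[0,0,-0.12],[0,0,-0.2],[0,0,-0.28],[0,0,-0.34],[0,0,-0.34],[0,0,-0.34]], turn=[0,0,0,0,0,0,0])

```text
clock: 3.5
position: [0.5006, 0.3156, 0.4737]
eef_rot: [-0.001, 0.028, 1.0, -0.001]
wrist_force: [-0.9, -0.2, -1.7]
gripper_width: 0.0264
```

Run:
```python
from h import *
plan([])
s=cam("side","side2");t=cam("top","top2")
pt,d=tri(t,(283.75,184.75),s,(259.5,203.25))
# brass mask
for n,r,(x0,y0,w,h) in (('top',t,(268,168,34,34)),('side',s,(245,190,30,26))):
    I=r['frame'][y0:y0+h,x0:x0+w].astype(int)
    hsv=cv2.cvtColor(I.astype(np.uint8),cv2.COLOR_BGR2HSV)
    m=((hsv[...,1]>100)&(hsv[...,0]>12)&(hsv[...,0]<35)).astype(np.uint8)
    c=max(cv2.findContours(m,cv2.RETR_EXTERNAL,cv2.CHAIN_APPROX_NONE)[0],key=cv2.contourArea)
    hull=cv2.convexHull(c); H=np.zeros_like(m); cv2.fillPoly(H,[hull],1)
    M=cv2.moments(H,True); cen=(M['m10']/M['m00']+x0,M['m01']/M['m00']+y0)
    Hi=cv2.erode(H,np.ones((3,3)),iterations=2)
    v=I.sum(2); dark=np.clip(np.median(v[Hi>0])-40-v,0,None)*Hi
    ys,xs=np.mgrid[:h,:w]; W=dark.sum(); cx,cy=(dark*xs).sum()/W,(dark*ys).sum()/W
    C=np.cov(np.stack([xs.ravel(),ys.ravel()]),aweights=dark.ravel()); e,V=np.linalg.eigh(C)
    print(n,'head',cen,M['m00'],'slot',cx+x0,cy+y0,'axis',V[:,1],np.sqrt(e))
    if n=='top': ct=cen; a=np.array([cx+x0,cy+y0]); v1=V[:,1]
    else: cs=cen
print(tri(t,ct,s,cs))
yaw=.124; Rl=rot_lid(yaw).as_matrix(); nrm=Rl[:,2]
P=tri(t,ct,s,cs)[0]
def on(uv,depth):
    C,dd=ray(t,uv); k=nrm@(P-depth*nrm-C)/(nrm@dd); return Rl.T@(C+k*dd-P)
for dep in(0,.01):
    q=on(a,dep); p1=on(a+6*v1,dep)-on(a-6*v1,dep); print('slot centre in lid',q,'ang',np.degrees(np.arctan2(p1[1],p1[0])))
```

```text
grip [0.5004 0.3152 0.2933] yaw 176.8 tilt [-0.0013 -0.0023] w 0.0264 F [-0.9 -0.2 -1.7] clk 3.5 q6 -1.07
top head (283.45348837209303, 184.40697674418604) 172.0 slot 283.76517706576726 184.8233558178752 axis [-0.4413628   0.89732875] [0.77883415 2.70950156]<stdin>:15: RuntimeWarning: invalid value encountered in scalar divide
Traceback (most recent call last):
ZeroDivisionError: Weights sum to zero, can't be normalized
```

Run:
```python
from h import *
s=cam("side");t=cam("top")
cen={}
for n,r,(x0,y0,w,h) in (('top',t,(268,168,34,34)),('side',s,(245,190,30,26))):
    I=cv2.imread(f'pics/{n}0.png')[y0:y0+h,x0:x0+w]
    hsv=cv2.cvtColor(I,cv2.COLOR_BGR2HSV)
    m=((hsv[...,1]>100)&(hsv[...,0]>12)&(hsv[...,0]<35)).astype(np.uint8)
    c=max(cv2.findContours(m,cv2.RETR_EXTERNAL,cv2.CHAIN_APPROX_NONE)[0],key=cv2.contourArea)
    H=np.zeros_like(m); cv2.fillPoly(H,[cv2.convexHull(c)],1); M=cv2.moments(H,True)
    cen[n]=(M['m10']/M['m00']+x0,M['m01']/M['m00']+y0); print(n,cen[n],M['m00'],cv2.boundingRect(c))
P,d=tri(t,cen['top'],s,cen['side']);print('head',P,d)
Rl=rot_lid(.124).as_matrix(); nrm=Rl[:,2]
a=np.array([283.765,184.823]);v1=np.array([-.4414,.8973])
def on(uv,dep):
    C,dd=ray(t,uv); k=nrm@(P-dep*nrm-C)/(nrm@dd); return Rl.T@(C+k*dd-P)
for dep in(0,.01):
    p1=on(a-6*v1,dep)-on(a+6*v1,dep); w=Rl@p1; print('slot c in lid',on(a,dep),'ang',np.degrees(np.arctan2(p1[1],p1[0])),'world yaw',np.degrees(np.arctan2(w[1],w[0])))
for hz in(.147,.151,.155): print(hz,np.array([.6822,.0172,hz])+Rl@[-.112,0,.018], 'bar',np.array([.6822,.0172,hz])+Rl@[-.198,0,.0025])
```

```text
top (283.45348837209303, 184.40697674418604) 172.0 (9, 9, 14, 15)
side (259.1, 203.3375) 80.0 (9, 9, 11, 10)
head [0.58190835 0.00565035 0.10427072] 0.00023231952008924902
slot c in lid [-1.16243459e-03 -7.12808210e-04  1.04075292e-16] ang -31.167961334156566 world yaw -27.826899721447198
slot c in lid [-0.00509055 -0.00126049 -0.01      ] ang -31.1679613341565 world yaw -27.82689972144719
0.147 [0.577019   0.0040903  0.10658846] bar [ 0.51080316 -0.00416281  0.05016506]
0.151 [0.577019   0.0040903  0.11058846] bar [ 0.51080316 -0.00416281  0.05416506]
0.155 [0.577019   0.0040903  0.11458846] bar [ 0.51080316 -0.00416281  0.05816506]
```

Run:
```python
from h import *
plan([((.579,.005,.265),152)])
```

```text
grip [0.4997 0.3147 0.2915] yaw 176.8 tilt [-0.0051 -0.0043] w 0.0267 F [ 0.3  0.4 -1.4] clk 3.7 q6 -1.07
[-0.1935, -0.6093, 0.0548] 0.2752
```

jog_arm(dp=[[-0.02,-0.07,0.0],[-0.05,-0.15,0.0],[-0.075,-0.24,0.0],[-0.1,-0.33,0.0],[-0.13,-0.42,0.0],[-0.16,-0.51,0.0],[-0.19,-0.59,0.03],[-0.193,-0.609,0.055]], turn=[0.04,0.08,0.12,0.16,0.2,0.24,0.275,0.275])

```text
clock: 4.5
position: [0.5808, 0.0018, 0.4432]
eef_rot: [-0.002, 0.244, 0.97, -0.004]
wrist_force: [-0.4, -0.8, -2.4]
gripper_width: 0.0265
```

jog_arm(dp=[[0,0,0],[0,0,0]], turn=[0,0])

```text
clock: 4.7
position: [0.5806, 0.0021, 0.4419]
eef_rot: [-0.004, 0.244, 0.97, -0.004]
wrist_force: [0.3, -0.1, -0.8]
gripper_width: 0.0262
```

Run:
```python
from h import *
s=cam("side","side3");t=cam("top","top3")
plan([((.579,.005,.265),152)])
o=bot.get_obs();g=o['position']+toolyaw(o)[:,2]*.1804
print(proj(s,[g+[0,0,-.1175],(.579,.005,.1125)]),proj(t,[g+[0,0,-.1175],(.579,.005,.1125)]))
a=crop(s['frame'],230,140,80,110,5);b=crop(t['frame'],245,125,70,110,5)
cv2.imwrite('pics/c4.png',np.hstack([a,b]))
```

```text
grip [0.5795 0.0021 0.263 ] yaw 151.8 tilt [-0.0064 -0.0056] w 0.0264 F [ 1.1 -0.5 -0.4] clk 4.8 q6 -1.19
[0.0036, 0.0046, -0.0041] -0.002
[[259.38592304 191.18437847]
 [259.98339234 200.97199404]] [[285.33684272 182.86403342]
 [283.80841245 185.05899108]]
```

View pics/c4.png

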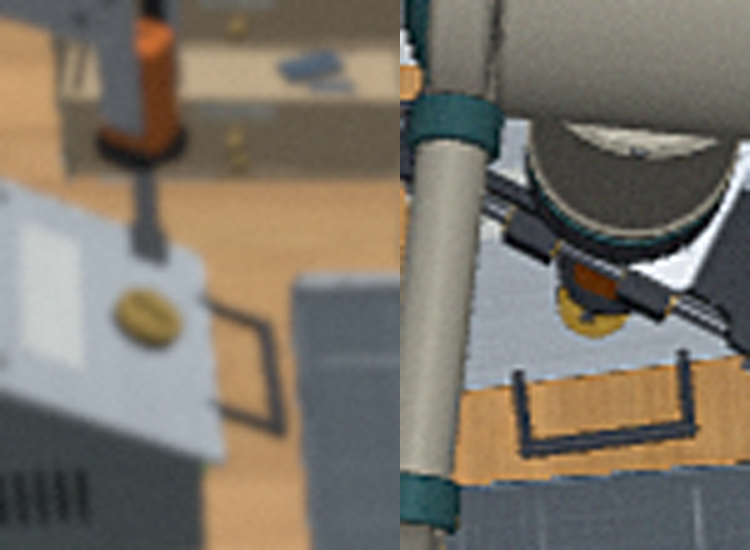

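Tip at side pixel (260,191.6) is directly above the slot at (260,203.6). In the top view the screw is under the handle at about (283,185). Going down in small steps while watching the force.

Run:
```python
from h import *
plan([((.580,.005,.235),152),((.580,.005,.2265),152)])
```

```text
grip [0.5795 0.0021 0.263 ] yaw 151.8 tilt [-0.0064 -0.0056] w 0.0264 F [ 1.1 -0.5 -0.4] clk 4.8 q6 -1.19
[0.0016, 0.006, 0.0559] -0.002
[0.0016, 0.0062, 0.0729] -0.002
```

jog_arm(dp=[[0.002,0.006,0.03],[0.002,0.006,0.056],[0.002,0.006,0.062],[0.002,0.006,0.067],[0.002,0.006,0.073],[0.002,0.006,0.073],[0.002,0.006,0.073]], turn=[0,0,0,0,0,0,0])

```text
clock: 5.5
position: [0.5806, 0.0062, 0.4067]
eef_rot: [-0.003, 0.243, 0.97, -0.003]
wrist_force: [-1.5, 1.6, -2.5]
gripper_width: 0.0262
```

Run:
```python
from h import *
plan([((.580,.005,.2265),152),((.580,.005,.2215),152)])
```

```text
grip [0.5792 0.0053 0.2263] yaw 151.8 tilt [-0.0079 -0.0049] w 0.0262 F [-1.5  1.6 -2.5] clk 5.5 q6 -1.19
[-0.0017, 0.0003, -0.0005] -0.0021
[-0.0017, 0.0004, 0.0095] -0.0021
```

jog_arm(dp=[[0,0,0.004],[0,0,0.008],[0,0,0.012],[0,0,0.012]], turn=[0,0,0,0])

```text
clock: 5.9
position: [0.5803, 0.0062, 0.4035]
eef_rot: [-0.002, 0.244, 0.97, -0.003]
wrist_force: [-5.0, 1.7, 11.6]
gripper_width: 0.0264
```

jog_arm(dp=[[0,0,0.004],[0,0,0.008],[0,0,0.008]], turn=[0,0,0])

```text
clock: 6.2
position: [0.5797, 0.0061, 0.4028]
eef_rot: [-0.001, 0.244, 0.97, -0.003]
wrist_force: [-5.9, 1.8, 13.0]
gripper_width: 0.026
```

Run:
```python
from h import *
s=cam("side","side4");t=cam("top","top4")
plan([])
a=crop(s['frame'],240,175,50,50,8);b=crop(t['frame'],260,160,50,50,8)
cv2.imwrite('pics/c5.png',np.hstack([a,b]))
```

```text
grip [0.5791 0.0051 0.2224] yaw 151.8 tilt [-0.0032 -0.0057] w 0.0259 F [-5.5  1.5 13.9] clk 6.3 q6 -1.19
```

View pics/c5.png

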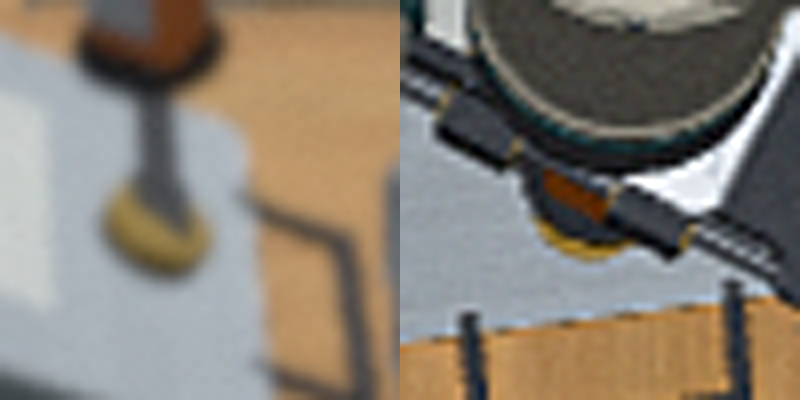

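The blade's lower edge disappears along the slot in the brass head, at side (257–263, 200–204), and contact is at tip z≈0.105, which fits the slot floor. Next I'll lean the driver in the blade's plane towards the screw axis so it seats fully.

jog_arm(dp=[[0,0,0],[0.011,0,0.001],[0.023,0,0.003],[0.034,0,0.005],[0.045,0,0.008],[0.045,0,0.008]], turn=[0,0,0,0,0,0], squeeze=15)

```text
clock: 6.9
position: [0.5593, 0.0172, 0.3991]
eef_rot: [-0.001, 0.243, 0.97, -0.003]
wrist_force: [0.8, -0.2, 4.2]
gripper_width: 0.0258
```

Run:
```python
from h import *
s=cam("side","side5")
plan([])
```

```text
grip [0.5589 0.0162 0.2187] yaw 151.8 tilt [-0.003  -0.0051] w 0.0259 F [ 0.3 -0.7  4.9] clk 6.95 q6 -1.17
```

jog_arm(dp=[[0.011,0,0.004],[0.022,0,0.008],[0.033,0,0.013],[0.043,0,0.018],[0.043,0,0.02],[0.043,0,0.022]], turn=[0,0,0,0,0,0])

```text
clock: 7.55
position: [0.5394, 0.0277, 0.3892]
eef_rot: [-0.002, 0.243, 0.97, -0.003]
wrist_force: [-4.6, 1.2, 14.4]
gripper_width: 0.026
```

Run:
```python
from h import *
s=cam("side","side6")
plan([])
a=crop(s['frame'],235,150,70,75,8);cv2.imwrite('pics/c6.png',a)
```

```text
grip [0.5385 0.027  0.2088] yaw 151.8 tilt [-0.0052 -0.0039] w 0.0262 F [-3.8  0.8 11.5] clk 7.6 q6 -1.15
```

View pics/c6.png

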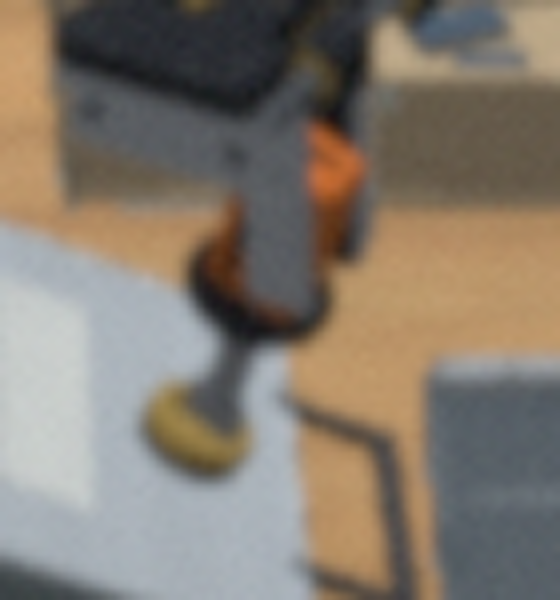

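The driver now leans about 23° and is fully seated in the slot, with the blade entering the head at side crop (215,400). Next I'll work out the arc for the turn.

```bash
cat >> h.py <<'E'
Mid=np.array([.5765,.0047,.1045])
def arm_pt(yaw,tau,L=.1125,M=Mid):
    a=np.radians(yaw);t=np.radians(tau)
    return M+L*np.array([np.cos(a)*np.sin(t),np.sin(a)*np.sin(t),np.cos(t)])
E
python3 - <<'E'
from h import *
print(bot.get_obs()['torque'])
plan([(arm_pt(y,25),y) for y in 151.8+8*np.arange(1,9)])
E
```

```text
[-0.01137552  0.45374612 -0.01289549]
grip [0.5385 0.027  0.2088] yaw 151.8 tilt [-0.0052 -0.0039] w 0.0262 F [-3.8  0.8 11.5] clk 7.6 q6 -1.15
[0.006, -0.0166, 0.0049] -0.0886
[0.0033, -0.0296, 0.0049] -0.1775
[-0.0012, -0.042, 0.005] -0.2664
[-0.0075, -0.0538, 0.005] -0.3552
[-0.0153, -0.0645, 0.0051] -0.4441
[-0.0245, -0.074, 0.0051] -0.533
[-0.0349, -0.0822, 0.0051] -0.6219
[-0.0464, -0.0888, 0.0051] -0.7108
```

jog_arm(dp=[[0.005,-0.015,0.002],[0.003,-0.029,0.003],[-0.001,-0.042,0.003],[-0.0075,-0.054,0.003]], turn=[-0.089,-0.178,-0.266,-0.355], squeeze=45)

```text
clock: 8.0
position: [0.5312, 0.0024, 0.3894]
eef_rot: [0.001, -0.036, 0.999, -0.001]
wrist_force: [2.5, 1.1, 7.5]
gripper_width: 0.0257
```

Run:
```python
from h import *
print(bot.get_obs()['torque'])
y0=151.8+32
plan([(arm_pt(y,25),y) for y in y0+8*np.arange(1,6)])
```

```text
[ 0.44774307 -1.29934546 -0.07638231]
grip [0.5315 0.002  0.209 ] yaw -175.9 tilt [ 0.0016 -0.0023] w 0.0257 F [2.5 1.1 7.5] clk 8.0 q6 -1.77
[0.0041, -0.0137, 0.0052] -0.0858
[0.0014, -0.0267, 0.0052] -0.1747
[-0.0031, -0.0392, 0.0052] -0.2636
[-0.0092, -0.0509, 0.0053] -0.3525
[-0.017, -0.0617, 0.0053] -0.4414
```

jog_arm(dp=[[0.004,-0.014,0.003],[0.001,-0.027,0.003],[-0.003,-0.039,0.003]], turn=[-0.086,-0.175,-0.264])

```text
clock: 8.3
position: [0.5351, -0.0168, 0.3894]
eef_rot: [0.003, -0.243, 0.97, -0.001]
wrist_force: [2.7, 0.6, 7.8]
gripper_width: 0.0256
```

Run:
```python
from h import *
print(bot.get_obs()['torque'])
y0=151.8+56
s=cam("side","side7")
plan([(arm_pt(y,25),y) for y in y0+8*np.arange(1,5)])
a=crop(s['frame'],235,150,70,75,8);cv2.imwrite('pics/c7.png',a)
```

```text
[ 0.44233281 -0.95803063 -0.13540506]
grip [ 0.5366 -0.0173  0.209 ] yaw -151.7 tilt [ 0.0064 -0.0002] w 0.0255 F [0.5 0.  9. ] clk 8.35 q6 -2.23
[0.0032, -0.0116, 0.0051] -0.0828
[0.0005, -0.0246, 0.0051] -0.1717
[-0.0039, -0.0371, 0.0052] -0.2606
[-0.01, -0.0489, 0.0053] -0.3495
```

View pics/c7.png

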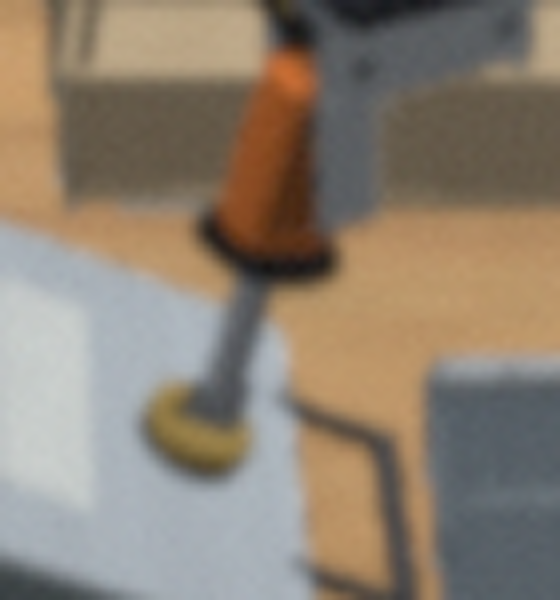

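The driver is still seated at side crop (225,400), and a torque of −0.135 N m about vertical shows the screw is turning. Carrying on.

jog_arm(dp=[[0.003,-0.012,0.003],[0.001,-0.025,0.003]], turn=[-0.083,-0.172])

```text
clock: 8.55
position: [0.5418, -0.0283, 0.3891]
eef_rot: [0.005, -0.375, 0.927, -0.001]
wrist_force: [2.2, 0.4, 7.5]
gripper_width: 0.0256
```

Run:
```python
from h import *
print(bot.get_obs()['torque'])
y0=151.8+72
plan([(arm_pt(y,25),y) for y in y0+6*np.arange(1,4)])
```

```text
[ 0.4718458  -0.83902311 -0.25951422]
grip [ 0.5438 -0.028   0.2087] yaw -135.9 tilt [0.0109 0.0015] w 0.0256 F [2.2 0.4 7.5] clk 8.55 q6 -2.52
[0.0022, -0.008, 0.0046] -0.0635
[0.0007, -0.0178, 0.0047] -0.1301
[-0.0018, -0.0275, 0.0047] -0.1968
```

jog_arm(dp=[[0.001,-0.004,0.002],[0.002,-0.008,0.003],[0.002,-0.008,0.003]], turn=[-0.035,-0.07,-0.07])

```text
clock: 8.85
position: [0.5448, -0.032, 0.3888]
eef_rot: [0.007, -0.425, 0.905, -0.002]
wrist_force: [1.7, -0.8, 8.8]
gripper_width: 0.026
```

Run:
```python
from h import *
print(bot.get_obs()['torque'])
plan([])
```

```text
[ 0.19577445 -0.59541233 -0.21264529]
grip [ 0.5474 -0.0316  0.2084] yaw -129.6 tilt [0.0147 0.0022] w 0.026 F [ 1.7 -0.8  8.8] clk 8.85 q6 -2.64
```

Run:
```python
from h import *
y=-129.6-5
T=np.array([.579,.005,.1006])
def p(tau,dz): return arm_pt(y,tau,.1175,T+[0,0,dz])
plan([(p(24,0),y),(p(18,.0015),y),(p(12,.0025),y),(p(6,.0035),y),(p(0,.0045),y),(p(0,.02),y),(p(0,.06),y)])
```

```text
grip [ 0.5474 -0.0316  0.2084] yaw -129.6 tilt [0.0147 0.0022] w 0.026 F [ 1.7 -0.8  8.8] clk 8.85 q6 -2.64
[-0.0014, 0.0063, 0.0009] 0.0552
[-0.0244, 0.0042, -0.0106] 0.0552
[-0.0482, 0.0021, -0.0187] 0.0552
[-0.0724, -0.0001, -0.0243] 0.0552
[-0.0969, -0.0022, -0.0273] 0.0552
[-0.0973, -0.0025, -0.0583] 0.0552
[-0.0981, -0.0033, -0.1383] 0.0552
```

jog_arm(dp=[[-0.001,0.006,0.001],[-0.001,0.006,0.001],[-0.024,0.004,-0.01],[-0.048,0.002,-0.018],[-0.072,0,-0.024],[-0.097,-0.002,-0.027],[-0.1,-0.002,-0.027]], turn=[0.055,0.055,0.055,0.055,0.055,0.055,0.055], squeeze=12)

```text
clock: 9.55
position: [0.5784, 0.0074, 0.4025]
eef_rot: [0.007, -0.387, 0.922, -0.001]
wrist_force: [-0.3, -1.7, -0.5]
gripper_width: 0.026
```

Run:
```python
from h import *
print(bot.get_obs()['torque'])
plan([])
```

```text
[-0.22112265  0.08652363 -0.00334675]
grip [0.581  0.008  0.2221] yaw -134.5 tilt [0.0143 0.0033] w 0.026 F [-0.3 -1.7 -0.5] clk 9.55 q6 -2.48
```

jog_arm(dp=[[0,0,-0.03],[0,0,-0.1],[0,0,-0.16],[0,0,-0.16],[0,0,-0.16],[0,0,-0.16],[0,0,-0.16],[0,0,-0.16]], turn=[0,0,0.095,0.19,0.285,0.38,0.475,0.57], squeeze=30)

```text
clock: 10.35
position: [0.5774, 0.0079, 0.4821]
eef_rot: [0.007, 0.053, 0.999, 0.003]
wrist_force: [0.4, 0.3, -1.7]
gripper_width: 0.0259
```

Run:
```python
from h import *
plan([((.50,.20,.30),45)])
```

```text
grip [0.58   0.0089 0.3017] yaw 173.9 tilt [0.014  0.0054] w 0.0259 F [ 0.4  0.3 -1.7] clk 10.35 q6 -1.57
[0.1997, 0.363, 0.0032] 1.4321
```

jog_arm(dp=[[0.05,0.09,0],[0.1,0.18,0],[0.15,0.27,0],[0.2,0.363,0],[0.2,0.363,0],[0.2,0.363,0],[0.2,0.363,0],[0.2,0.363,0]], turn=[0.095,0.19,0.285,0.38,0.475,0.57,0.665,0.76])

```text
clock: 11.15
position: [0.4969, 0.2003, 0.4817]
eef_rot: [0.003, 0.591, 0.807, 0.007]
wrist_force: [-0.1, -0.3, -1.7]
gripper_width: 0.0262
```

Run:
```python
from h import *
s=cam("side","side8");t=cam("top","top8")
plan([((.50,.20,.30),45)])
o=bot.get_obs();M=toolyaw(o);g=o['position']+M[:,2]*.1804
print(proj(s,[g+M[:,2]*.1175]))
a=crop(t['frame'],258,160,50,50,8);b=crop(s['frame'],190,170,100,100,4)
cv2.imwrite('pics/c8.png',np.hstack([a,b]))
```

```text
grip [0.4995 0.2011 0.3013] yaw 107.8 tilt [0.0132 0.0069] w 0.0257 F [-0.   0.2 -0.6] clk 11.25 q6 -0.06
[-0.0024, 0.0002, 0.0026] 0.6983
[[286.73618192 233.13765058]]
```

View pics/c8.png

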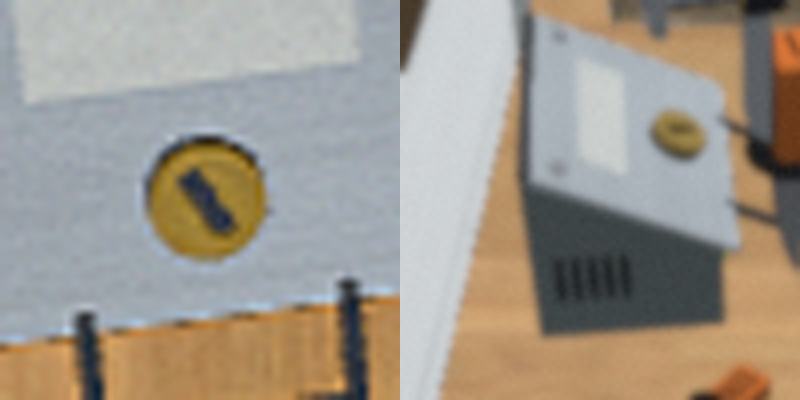

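The slot has turned: in the top crop it now runs from (185,175) to (225,230), up the slope and to the left. I'll measure the angle.

```bash
cat >> h.py <<'E'
def slot_angle(I,t,P=np.array([.580,.005,.1105])):
    x0,y0,w,h=268,168,34,34; I=I[y0:y0+h,x0:x0+w]
    hsv=cv2.cvtColor(I,cv2.COLOR_BGR2HSV)
    m=((hsv[...,1]>100)&(hsv[...,0]>12)&(hsv[...,0]<35)).astype(np.uint8)
    c=max(cv2.findContours(m,cv2.RETR_EXTERNAL,cv2.CHAIN_APPROX_NONE)[0],key=cv2.contourArea)
    H=np.zeros_like(m); cv2.fillPoly(H,[cv2.convexHull(c)],1); H=cv2.erode(H,np.ones((3,3)),iterations=2)
    v=I.astype(int).sum(2); d=np.clip(np.median(v[H>0])-40-v,0,None)*H
    ys,xs=np.mgrid[:h,:w]; a=np.array([(d*xs).sum(),(d*ys).sum()])/d.sum()+[x0,y0]
    e,V=np.linalg.eigh(np.cov(np.stack([xs.ravel(),ys.ravel()]),aweights=d.ravel())); v1=V[:,1]*-np.sign(V[1,1])
    Rl=rot_lid(.124).as_matrix(); n=Rl[:,2]
    def on(uv):
        C,dd=ray(t,uv); return C+dd*(n@(P-C)/(n@dd))
    w=on(a+5*v1)-on(a-5*v1); p=Rl.T@w
    return 'lid angle',np.degrees(np.arctan2(p[1],p[0])),'world yaw',np.degrees(np.arctan2(w[1],w[0])),'px',a,'pt',on(a)
E
python3 - <<'E'
from h import *
t=cam("top")
for f in('top0','top8'): print(f,*slot_angle(cv2.imread(f'pics/{f}.png'),t))
E
```

```text
top0 lid angle -30.576488129183385 world yaw -27.199031140308257 px [283.7655105  184.88373229] pt [0.57979422 0.00503732 0.11038477]
top8 lid angle 26.53522235260524 world yaw 37.072383908929886 px [283.34575993 184.77795985] pt [0.58005007 0.00614431 0.1106104 ]
```

Run:
```python
from h import *
plan([((.577,.004,.262),37)])
```

```text
grip [0.4996 0.2009 0.3013] yaw 108.0 tilt [0.0132 0.0066] w 0.0262 F [-0.8 -0.9 -1.4] clk 11.3 q6 -0.06
[-0.4225, 0.0245, 0.0781] 0.7888
```

jog_arm(dp=[[-0.06,0.003,0],[-0.12,0.006,0],[-0.19,0.01,0],[-0.26,0.014,0],[-0.33,0.018,0],[-0.4,0.022,0],[-0.422,0.024,0.02],[-0.422,0.024,0.078]], turn=[0.095,0.19,0.285,0.38,0.475,0.57,0.665,0.76])

```text
clock: 12.1
position: [0.576, 0.001, 0.4442]
eef_rot: [0.001, 0.942, 0.336, 0.01]
wrist_force: [-0.1, 0.2, -1.4]
gripper_width: 0.0257
```

jog_arm(dp=[[0,0,0],[0,0,0]], turn=[0.03,0.03])

```text
clock: 12.3
position: [0.5761, 0.0007, 0.4433]
eef_rot: [-0.0, 0.949, 0.315, 0.01]
wrist_force: [-0.2, 0.1, -0.7]
gripper_width: 0.0258
```

Run:
```python
from h import *
s=cam("side","side9")
plan([((.577,.004,.262),37),((.577,.004,.225),37)])
o=bot.get_obs();M=toolyaw(o);g=o['position']+M[:,2]*.1804
print(proj(s,[g,g+M[:,2]*.1175]))
cv2.imwrite('pics/c9.png',crop(s['frame'],225,130,70,90,6))
```

```text
grip [0.5798 0.0021 0.2637] yaw 36.7 tilt [0.0198 0.0066] w 0.026 F [ 0.9  0.9 -1.2] clk 12.35 q6 0.81
[-0.0022, -0.0064, 0.0032] -0.0031
[-0.0037, -0.0069, 0.0772] -0.0031
[[257.32907417 155.30954287]
 [258.41095183 191.14519458]]
```

View pics/c9.png

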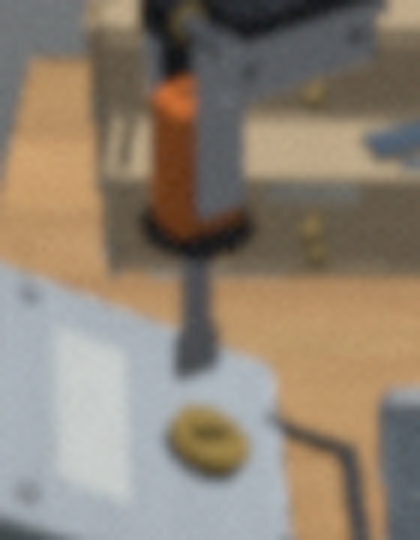

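The tip is at side (257.7,192.2) and the slot at (260,202), so the tip needs to move about 5 mm towards −x. I'll correct that and go in.

Run:
```python
from h import *
plan([((.574,.004,.235),37),((.574,.004,.2225),37)])
```

```text
grip [0.5798 0.0021 0.2637] yaw 36.7 tilt [0.0198 0.0066] w 0.026 F [ 0.9  0.9 -1.2] clk 12.35 q6 0.81
[-0.0081, -0.0104, 0.0571] -0.0031
[-0.0086, -0.0105, 0.0821] -0.0031
```

jog_arm(dp=[[-0.008,-0.01,0.01],[-0.008,-0.01,0.04],[-0.008,-0.01,0.057],[-0.0085,-0.0105,0.065],[-0.0085,-0.0105,0.073],[-0.0085,-0.0105,0.082],[-0.0085,-0.0105,0.082]], turn=[0,0,0,0,0,0,0], squeeze=20)

```text
clock: 13.05
position: [0.5703, 0.0027, 0.4024]
eef_rot: [0.0, 0.949, 0.315, 0.01]
wrist_force: [-1.1, -0.7, -2.0]
gripper_width: 0.0263
```

jog_arm(dp=[[0,0,0.004],[0,0,0.008],[0,0,0.008]], turn=[0,0,0])

```text
clock: 13.35
position: [0.5703, 0.0026, 0.4004]
eef_rot: [0.001, 0.949, 0.315, 0.011]
wrist_force: [-3.2, -0.9, 7.7]
gripper_width: 0.0261
```

Run:
```python
from h import *
plan([])
```

```text
grip [0.5741 0.0036 0.22  ] yaw 36.7 tilt [0.0208 0.0056] w 0.0261 F [-3.2 -0.9  7.7] clk 13.35 q6 0.81
```

Contact came at the slot-floor height, so the blade is in. Now leaning the driver again.

jog_arm(dp=[[-0.011,0,0.001],[-0.023,0,0.002],[-0.034,0,0.004],[-0.045,0,0.007],[-0.056,0,0.011],[-0.067,0,0.015],[-0.078,0,0.02],[-0.088,0,0.025]], turn=[0,0,0,0,0,0,0,0], squeeze=15)

```text
clock: 14.15
position: [0.5348, -0.0241, 0.3871]
eef_rot: [0.001, 0.949, 0.315, 0.011]
wrist_force: [0.3, 0.7, 4.1]
gripper_width: 0.0259
```

Run:
```python
from h import *
s=cam("side","side10")
o=bot.get_obs();print(o['torque'])
plan([])
# tool x now points uphill: lean dir yaw+180
M=np.array([.5775,.0045,.1045])
plan([(arm_pt(y+180,25,.1125,M),y) for y in 36.7+8*np.arange(0,6)])
```

```text
[-0.04298049 -0.20344605 -0.06082156]
grip [ 0.5376 -0.0237  0.2062] yaw 36.7 tilt [0.0192 0.0044] w 0.0257 F [-0.3 -1.2  3. ] clk 14.2 q6 0.75
grip [ 0.5376 -0.0237  0.2062] yaw 36.7 tilt [0.0192 0.0044] w 0.0257 F [-0.3 -1.2  3. ] clk 14.2 q6 0.75
[0.0025, 0.0025, -0.0005] 0.0003
[0.0034, 0.0157, -0.0003] -0.0886
[0.0062, 0.0287, -0.0002] -0.1775
[0.0107, 0.0411, 0.0] -0.2664
[0.0169, 0.0529, 0.0002] -0.3553
[0.0247, 0.0636, 0.0004] -0.4441
```

jog_arm(dp=[[0,0,0.005],[0.001,0.013,0.006],[0.004,0.026,0.006],[0.008,0.039,0.006]], turn=[0,-0.089,-0.178,-0.266], squeeze=45)

```text
clock: 14.6
position: [0.5493, -0.0385, 0.3864]
eef_rot: [0.005, 0.862, 0.507, 0.01]
wrist_force: [-1.2, -1.0, 14.8]
gripper_width: 0.026
```

Run:
```python
from h import *
o=bot.get_obs();print(o['torque'])
M=np.array([.5775,.0045,.1045])
plan([(arm_pt(y+180,25,.1125,M),y) for y in 36.7+24+4*np.arange(0,6)])
```

```text
[ 0.17418284  0.17284678 -0.18646655]
grip [ 0.5533 -0.0381  0.206 ] yaw 61.0 tilt [0.0223 0.0021] w 0.026 F [-1.2 -1.  14.8] clk 14.6 q6 0.31
[0.003, 0.0005, -0.0009] 0.0029
[0.0032, 0.0071, -0.0007] -0.0415
[0.0038, 0.0137, -0.0006] -0.086
[0.0049, 0.0203, -0.0005] -0.1304
[0.0065, 0.0267, -0.0003] -0.1749
[0.0085, 0.0331, -0.0002] -0.2193
```

Continuing in 4° steps to find the stop.

jog_arm(dp=[[0.001,0.007,0],[0.002,0.014,0],[0.003,0.014,0]], turn=[-0.044,-0.089,-0.089])

```text
clock: 14.9
position: [0.5555, -0.0412, 0.3869]
eef_rot: [0.005, 0.825, 0.565, 0.009]
wrist_force: [-3.0, -1.0, 8.9]
gripper_width: 0.026
```

Run:
```python
from h import *
o=bot.get_obs();print(o['torque']); plan([])
```

```text
[-0.02584662  0.5673715  -0.73444714]
grip [ 0.5591 -0.0409  0.2065] yaw 68.9 tilt [0.0197 0.0016] w 0.026 F [-3.  -1.   8.9] clk 14.9 q6 0.17
```

jog_arm(dp=[[0.001,0.007,0],[0.002,0.014,0],[0.003,0.014,0]], turn=[-0.044,-0.089,-0.089])

```text
clock: 15.2
position: [0.5609, -0.0422, 0.387]
eef_rot: [0.003, 0.784, 0.621, 0.006]
wrist_force: [-5.5, 0.2, 9.7]
gripper_width: 0.0267
```

Run:
```python
from h import *
o=bot.get_obs();print(o['torque']); plan([])
```

```text
[ 0.46895579  1.19130537 -1.16641804]
grip [ 0.5632 -0.0416  0.2066] yaw 76.7 tilt [0.0129 0.0036] w 0.0267 F [-5.5  0.2  9.7] clk 15.2 q6 0.03
```

Torque climbed from −0.19 to −0.73 and then −1.17 N m: that's the stop. Backing off, straightening the driver and lifting out.

Run:
```python
from h import *
T=np.array([.579,.005,.1])
p=lambda y,tau,dz: (arm_pt(y+180,tau,.1175,T+[0,0,dz]),y)
plan([p(69,24,0),p(61,24,0),p(56,24,0),p(56,18,.0015),p(56,12,.0025),p(56,6,.0035),p(56,0,.0045)])
```

```text
grip [ 0.5632 -0.0416  0.2066] yaw 76.7 tilt [0.0129 0.0036] w 0.0267 F [-5.5  0.2  9.7] clk 15.2 q6 0.03
[0.0032, -0.0035, -0.0014] 0.0858
[0.0059, -0.0166, -0.0016] 0.1747
[0.0085, -0.0245, -0.0016] 0.2302
[0.0301, -0.0162, -0.0132] 0.2302
[0.0524, -0.0077, -0.0213] 0.2302
[0.0751, 0.0009, -0.0269] 0.2302
[0.0981, 0.0096, -0.03] 0.2302
```

jog_arm(dp=[[0.001,-0.004,0],[0.004,-0.016,0],[0.008,-0.024,0],[0.03,-0.016,-0.011],[0.052,-0.008,-0.019],[0.075,0.001,-0.026],[0.098,0.01,-0.03],[0.1,0.01,-0.03]], turn=[0.086,0.175,0.23,0.23,0.23,0.23,0.23,0.23], squeeze=12)

```text
clock: 16.0
position: [0.578, 0.007, 0.4022]
eef_rot: [0.001, 0.882, 0.471, 0.007]
wrist_force: [0.1, 0.1, -1.1]
gripper_width: 0.0262
```

jog_arm(dp=[[0,0,0],[0,0,-0.03],[0,0,-0.1],[0,0,-0.16],[0,0,-0.18],[0,0,-0.18]], turn=[0,0,0,0,0,0], squeeze=30)

```text
clock: 16.6
position: [0.5771, 0.0066, 0.4935]
eef_rot: [0.001, 0.882, 0.471, 0.008]
wrist_force: [-0.2, 0.6, -1.0]
gripper_width: 0.026
```

Run:
```python
from h import *
plan([((.5,.25,.31),-3)])
```

```text
grip [0.58   0.0076 0.3132] yaw 56.2 tilt [0.0163 0.0053] w 0.026 F [-0.2  0.6 -1. ] clk 16.6 q6 0.48
[0.3135, -0.403, 0.0063] 0.6573
```

Run:
```python
from h import *
t=cam("top","top11")
print(slot_angle(t['frame'],t))
plan([((.5,.314,.31),-3.2),((.5,.314,.25),-3.2)])
```

```text
h.py:45: RuntimeWarning: invalid value encountered in divide
  ys,xs=np.mgrid[:h,:w]; a=np.array([(d*xs).sum(),(d*ys).sum()])/d.sum()+[x0,y0]
Traceback (most recent call last):
  File "h.py", line 46, in slot_angle
    e,V=np.linalg.eigh(np.cov(np.stack([xs.ravel(),ys.ravel()]),aweights=d.ravel())); v1=V[:,1]*-np.sign(V[1,1])
                       ~~~~~~^^^^^^^^^^^^^^^^^^^^^^^^^^^^^^^^^^^^^^^^^^^^^^^^^^^^^^
ZeroDivisionError: Weights sum to zero, can't be normalized
```

jog_arm(dp=[[0.05,-0.057,0],[0.1,-0.114,0],[0.155,-0.175,0],[0.21,-0.237,0],[0.27,-0.305,0],[0.33,-0.372,0],[0.39,-0.44,0],[0.42,-0.474,0.006]], turn=[0.09,0.18,0.27,0.36,0.45,0.54,0.62,0.657])

```text
clock: 17.45
position: [0.4955, 0.3162, 0.4872]
eef_rot: [-0.003, 1.0, -0.026, 0.004]
wrist_force: [-0.3, -0.3, -1.5]
gripper_width: 0.026
```

jog_arm(dp=[[0,0,0],[0,0,0]], turn=[0,0])

```text
clock: 17.65
position: [0.4952, 0.3164, 0.4848]
eef_rot: [-0.002, 1.0, -0.025, 0.003]
wrist_force: [-0.1, -0.6, -2.2]
gripper_width: 0.0258
```

Run:
```python
from h import *
s=cam("side","side12");t=cam("top","top12")
print(slot_angle(t['frame'],t))
plan([((.5,.3145,.25),-3.2)])
o=bot.get_obs();M=toolyaw(o);g=o['position']+M[:,2]*.1804
print(proj(s,[g,g+M[:,2]*.1175,(.5,.3145,.086)]))
cv2.imwrite('pics/c12.png',crop(s['frame'],245,190,90,150,4))
```

```text
('lid angle', np.float64(41.26679988965444), 'world yaw', np.float64(52.481596824421345), 'px', array([283.35506923, 184.83340777]), 'pt', array([0.57991499, 0.00611936, 0.11053123]))
grip [0.4972 0.316  0.3057] yaw -3.0 tilt [0.0076 0.0044] w 0.026 F [-0.4  0.4 -1.4] clk 17.75 q6 2.07
[0.0049, 0.0032, 0.1114] 0.0019
[[288.02133694 230.28944205]
 [287.30132613 270.63503291]
 [286.28682075 299.16664051]]
```

View pics/c12.png

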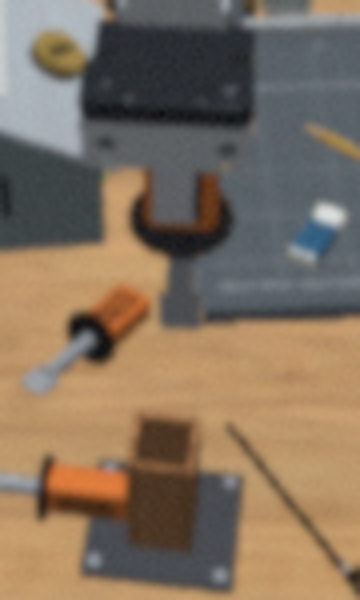

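The driver is upright, and the tip is at side (290.2,271). The stand mouth is centred on (286.5,300.7), so I'll shift about 9 mm in +x and then lower. The screw has turned 71.8° (1.25 rad), so with the torque rise it is at its stop.

jog_arm(dp=[[0.018,0,0],[0.018,0,0.05],[0.018,0,0.1],[0.018,0,0.15],[0.018,0,0.19],[0.018,0,0.21],[0.018,0,0.23],[0.018,0,0.23]], turn=[0,0,0,0,0,0,0,0])

```text
clock: 18.55
position: [0.5061, 0.3146, 0.3703]
eef_rot: [-0.002, 1.0, -0.027, 0.003]
wrist_force: [-0.0, -0.2, -1.7]
gripper_width: 0.0259
```

Run:
```python
from h import *
plan([((.506,.316,.13),-3)])
s=cam("side","side13");cv2.imwrite('pics/c13.png',crop(s['frame'],245,230,90,100,6))
```

```text
grip [0.5072 0.3153 0.1899] yaw -3.1 tilt [0.0062 0.0037] w 0.0259 F [-0.  -0.2 -1.7] clk 18.55 q6 2.06
[-0.0031, -0.0008, 0.1198] -0.0008
```

The picture limit is reached. There's no rim contact with the tip about 15 mm inside, so I'm lowering by force.

jog_arm(dp=[[0,0,0.04],[0,0,0.08],[0,0,0.11],[0,0,0.12],[0,0,0.12]], turn=[0,0,0,0,0])

```text
clock: 19.1
position: [0.5068, 0.3152, 0.3115]
eef_rot: [-0.002, 1.0, -0.027, 0.004]
wrist_force: [-0.3, -0.8, -1.5]
gripper_width: 0.0258
```

jog_arm(dp=[[0,0,0.006],[0,0,0.012],[0,0,0.012]], turn=[0,0,0])

```text
clock: 19.4
position: [0.507, 0.3153, 0.3058]
eef_rot: [-0.002, 1.0, -0.027, 0.004]
wrist_force: [0.3, 0.2, -1.1]
gripper_width: 0.0263
```

Run:
```python
from h import *
plan([])
```

```text
grip [0.5086 0.3162 0.1254] yaw -3.0 tilt [0.0089 0.0047] w 0.0263 F [ 0.3  0.2 -1.1] clk 19.4 q6 2.06
```

jog_arm(dp=[[0,0,0.003],[0,0,0.006],[0,0,0.008],[0,0,0.008]], turn=[0,0,0,0])

```text
clock: 19.8
position: [0.5071, 0.3153, 0.3017]
eef_rot: [-0.002, 1.0, -0.027, 0.004]
wrist_force: [-0.5, -0.0, -2.1]
gripper_width: 0.0257
```

jog_arm(dp=[[0,0,0.003],[0,0,0.006],[0,0,0.008],[0,0,0.008]], turn=[0,0,0,0])

```text
clock: 20.2
position: [0.507, 0.3153, 0.3003]
eef_rot: [-0.003, 1.0, -0.027, 0.005]
wrist_force: [-3.4, -1.0, 12.6]
gripper_width: 0.0257
```

Run:
```python
from h import *
plan([])
s=cam("side","side14");t=cam("top","top14")
# guard/handle pixels: orange mask centroid for the held driver in side view
for n,r in(('side',s),):
    hsv=cv2.cvtColor(r['frame'],cv2.COLOR_BGR2HSV)
    m=((hsv[...,0]<14)&(hsv[...,1]>170)&(hsv[...,2]>80)).astype(np.uint8)
    k,l,st,c=cv2.connectedComponentsWithStats(m)
    for i in range(1,k):
        if st[i,4]>25: print(n,st[i],c[i])
print(proj(s,[(.5,.315,.156),(.5,.315,.091),(.5,.315,.0)]))
```

```text
grip [0.5089 0.3162 0.1199] yaw -3.0 tilt [0.0104 0.0052] w 0.0257 F [-3.4 -1.  12.6] clk 20.2 q6 2.06
side [32 55 13  6 27] [37.7037037  57.25925926]
side [256 307  22  12 173] [266.39306358 311.73988439]
[[286.35799434 279.78199049]
 [286.28825314 298.02046171]
 [286.20112226 320.80661898]]
```

Contact at grip z 0.120: the guard is on the rim. Releasing.

jog_arm(dp=[[0,0,-0.004],[0,0,-0.004],[0,0,-0.004],[0,0,-0.004],[0,0,-0.004],[0,0,-0.004]], turn=[0,0,0,0,0,0], hand=0.8)

```text
clock: 20.9
position: [0.507, 0.3153, 0.302]
eef_rot: [-0.003, 1.0, -0.027, 0.005]
wrist_force: [-0.3, 1.6, 0.0]
gripper_width: 0.0704
```

jog_arm(dp=[[0,0,-0.04],[0,0,-0.1],[0,0,-0.18],[0,0,-0.26],[0,0,-0.3],[0,0,-0.3]], turn=[0,0,0,0,0,0])

```text
clock: 21.5
position: [0.5059, 0.3148, 0.4556]
eef_rot: [-0.004, 1.0, -0.027, 0.008]
wrist_force: [1.6, -0.3, -0.7]
gripper_width: 0.0752
```

Run:
```python
from h import *
plan([])
s=cam("side","side15")
# compare driver in stand with the first picture
a=cv2.imread('pics/side0.png').astype(int)[265:345,262:312];
best=[]
for dx in range(-4,5):
  for dy in range(-4,5):
    b=s['frame'].astype(int)[265+dy:315+dy,270+dx:304+dx]; best.append((np.abs(b-a[:50,8:42]).mean(),dx,dy))
print(sorted(best)[:3])
hsv=cv2.cvtColor(s['frame'],cv2.COLOR_BGR2HSV);h0=cv2.cvtColor(cv2.imread('pics/side0.png'),cv2.COLOR_BGR2HSV)
for h in(h0,hsv):
    m=((h[...,0]<14)&(h[...,1]>170)&(h[...,2]>80)).astype(np.uint8); m[:,:225]=0
    k,l,st,c=cv2.connectedComponentsWithStats(m)
    print([(st[i].tolist(),c[i].round(1).tolist()) for i in range(1,k) if st[i,4]>40])
```

```text
grip [0.509  0.3162 0.2752] yaw -3.0 tilt [0.0167 0.0081] w 0.0752 F [ 1.6 -0.3 -0.7] clk 21.5 q6 2.06
[(np.float64(15.052156862745099), -1, 1), (np.float64(15.070980392156862), -2, 1), (np.float64(15.883921568627452), -1, 0)]
[([248, 261, 13, 21, 187], [253.8, 270.9]), ([278, 278, 16, 24, 279], [285.5, 288.1]), ([233, 295, 9, 20, 156], [237.0, 304.6])]
[([268, 264, 13, 11, 68], [274.0, 268.9]), ([276, 278, 16, 26, 290], [283.7, 289.3]), ([256, 307, 21, 12, 170], [266.5, 311.6])]
```

The driver is back in its stand: its orange handle is at side (276–292, 278–304), against (278–294, 278–302) at the start. Now the lid handle.

jog_arm(dp=[[0,0.08,0],[0,0.16,0],[0,0.25,0],[0,0.34,0],[0,0.43,0],[0,0.52,0],[0,0.6,0],[0,0.62,0]], turn=[-0.09,-0.18,-0.27,-0.36,-0.45,-0.54,-0.63,-0.72], hand=0.32)

```text
clock: 22.35
position: [0.4883, 0.002, 0.4484]
eef_rot: [-0.0, 0.862, 0.507, 0.005]
wrist_force: [0.8, 0.4, 0.4]
gripper_width: 0.03
```

Run:
```python
from h import *
plan([((.5075,-.004,.16),97.1)])
```

```text
grip [0.4898 0.0029 0.268 ] yaw 61.0 tilt [0.0079 0.0051] w 0.03 F [0.8 0.4 0.4] clk 22.35 q6 0.36
[0.0033, 0.0368, 0.2162] -0.4014
```

jog_arm(dp=[[0.003,0.037,0],[0.003,0.037,0.05],[0.003,0.037,0.1],[0.003,0.037,0.15],[0.003,0.037,0.2],[0.003,0.037,0.216],[0.003,0.037,0.216]], turn=[-0.09,-0.18,-0.27,-0.36,-0.4,-0.4,-0.4])

```text
clock: 23.05
position: [0.5053, -0.005, 0.3381]
eef_rot: [-0.001, 0.663, 0.748, 0.003]
wrist_force: [0.8, -0.5, 1.1]
gripper_width: 0.0302
```

Run:
```python
from h import *
plan([((.508,-.004,.12),97.1),((.508,-.004,.063),97.1)])
```

```text
grip [ 0.5057 -0.0039  0.1577] yaw 96.9 tilt [0.0024 0.0059] w 0.0302 F [ 0.8 -0.5  1.1] clk 23.05 q6 -0.27
[-0.0011, 0.0043, 0.0754] -0.0023
[-0.0018, 0.0039, 0.1894] -0.0023
```

jog_arm(dp=[[-0.001,0.004,0.03],[-0.001,0.004,0.07],[-0.001,0.004,0.1],[-0.001,0.004,0.13],[-0.002,0.004,0.15],[-0.002,0.004,0.17],[-0.002,0.004,0.189],[-0.002,0.004,0.189]], turn=[0,0,0,0,0,0,0,0])

```text
clock: 23.85
position: [0.5073, -0.0051, 0.2427]
eef_rot: [-0.002, 0.663, 0.748, 0.002]
wrist_force: [-0.7, -0.5, -0.1]
gripper_width: 0.0303
```

jog_arm(dp=[[0,0,0],[0,0,0],[0,0,0],[0,0,0]], turn=[0,0,0,0], hand=0, squeeze=10)

```text
clock: 24.25
position: [0.5097, -0.0049, 0.244]
eef_rot: [0.001, 0.664, 0.748, 0.006]
wrist_force: [5.6, 2.4, -0.4]
gripper_width: 0.0098
```

Run:
```python
from h import *
plan([])
```

```text
grip [ 0.5114 -0.0037  0.0636] yaw 96.8 tilt [0.009  0.0068] w 0.0098 F [ 5.6  2.4 -0.4] clk 24.25 q6 -0.27
```

Gripped: opening 9.8 mm on the 10 mm bar. Starting the swing.

jog_arm(dp=[[0,0,0],[-0.016,0,0],[0,-0.029,-0.063],[0,-0.04,-0.096],[0,-0.04,-0.096]], turn=[0,0,0,0,0], squeeze=20)

```text
clock: 24.75
position: [0.4898, -0.008, 0.2941]
eef_rot: [0.003, 0.664, 0.748, 0.006]
wrist_force: [1.7, -2.2, 0.5]
gripper_width: 0.0091
```

Run:
```python
from h import *
o=bot.get_obs();print(o['torque']);plan([])
```

```text
[-0.26769152 -0.30238559  0.00050743]
grip [ 0.4923 -0.0071  0.1137] yaw 96.8 tilt [0.0138 0.0051] w 0.0091 F [ 1.7 -2.2  0.5] clk 24.75 q6 -0.29
```

```bash
cat >> h.py <<'E'
H=np.array([.6822,.0172,.1515])
def lid_th(s,show=True):
    h=cv2.cvtColor(s['frame'],cv2.COLOR_BGR2HSV); m=((h[...,1]>120)&(h[...,0]>18)&(h[...,0]<32)).astype(np.uint8)
    m[:, :200]=0;m[:,330:]=0;m[:120]=0;m[260:]=0
    k,l,st,c=cv2.connectedComponentsWithStats(m)
    print([(st[i,4],c[i].round(1).tolist()) for i in range(1,k) if st[i,4]>15])
    for th in (0,.26,.5,.8,1.1,1.4): print(th,proj(s,H+rot_lid(.124,th).apply([-.112,0,.014]))[0].round(1),'bar',(H+rot_lid(.124,th).apply([-.198,0,.0025])).round(3))
E
python3 - <<'E'
from h import *
s=cam("side","side16"); lid_th(s)
E
```

```text
[(np.int32(72), [261.7, 194.7])]
0 [260.1 202.1] bar [ 0.511 -0.004  0.055]
0.26 [262.5 194.2] bar [ 0.492 -0.007  0.102]
0.5 [262.3 186.5] bar [ 0.486 -0.007  0.149]
0.8 [258.7 177.1] bar [ 0.494 -0.006  0.208]
1.1 [251.5 168.8] bar [ 0.519 -0.003  0.262]
1.4 [241.2 162.4] bar [0.558 0.002 0.305]
```

The lid is following: the screw is at side (261.7,194.7), which matches about 0.25 rad. Continuing along the arc and seating the bar deeper between the pads.

Run:
```python
from h import *
b=lambda th:H+rot_lid(.124,th).apply([-.198,0,.0025])+[0,0,.006]
plan([(b(t),97) for t in (.26,.35,.45,.55,.65,.75,.85,.95)])
```

```text
grip [ 0.4925 -0.007   0.1127] yaw 96.8 tilt [0.0136 0.0054] w 0.0092 F [ 2.8 -1.1  1.4] clk 24.8 q6 -0.28
[0.0012, -0.0013, 0.0088] -0.0019
[0.0013, -0.0081, -0.0262] -0.0019
[0.0014, -0.0119, -0.0656] -0.0019
[0.0015, -0.0118, -0.1052] -0.0019
[0.0017, -0.0077, -0.1445] -0.0019
[0.0019, 0.0003, -0.1833] -0.0019
[0.0021, 0.0121, -0.2211] -0.0019
[0.0023, 0.0276, -0.2575] -0.0019
```

jog_arm(dp=[[0.001,-0.001,0.009],[0.001,-0.008,-0.026],[0.001,-0.012,-0.066],[0.001,-0.012,-0.105],[0.002,-0.008,-0.144],[0.002,0,-0.183],[0.002,0.012,-0.221],[0.002,0.012,-0.221]], turn=[0,0,0,0,0,0,0,0])

```text
clock: 25.6
position: [0.4949, -0.0073, 0.4036]
eef_rot: [0.003, 0.664, 0.748, 0.006]
wrist_force: [1.5, -3.1, -0.5]
gripper_width: 0.0088
```

Run:
```python
from h import *
b=lambda th:H+rot_lid(.124,th).apply([-.198,0,.0025])+[0,0,.006]
plan([(b(t),97) for t in (.95,1.05,1.15,1.25,1.33,1.38,1.42,1.46)])
s=cam("side","side17"); lid_th(s)
```

```text
grip [ 0.4971 -0.0065  0.2233] yaw 96.8 tilt [0.0126 0.0044] w 0.0088 F [ 1.5 -3.1 -0.5] clk 25.6 q6 -0.28
[0.0014, 0.0151, -0.0366] -0.0019
[0.0016, 0.0342, -0.0713] -0.0019
[0.0018, 0.0566, -0.104] -0.0019
[0.002, 0.0822, -0.1342] -0.0019
[0.0022, 0.1047, -0.1564] -0.0019
[0.0023, 0.1197, -0.1694] -0.0019
[0.0024, 0.1321, -0.1792] -0.0019
[0.0025, 0.1449, -0.1885] -0.0019
[(np.int32(78), [257.9, 177.2])]
0 [260.1 202.1] bar [ 0.511 -0.004  0.055]
0.26 [262.5 194.2] bar [ 0.492 -0.007  0.102]
0.5 [262.3 186.5] bar [ 0.486 -0.007  0.149]
0.8 [258.7 177.1] bar [ 0.494 -0.006  0.208]
1.1 [251.5 168.8] bar [ 0.519 -0.003  0.262]
1.4 [241.2 162.4] bar [0.558 0.002 0.305]
```

jog_arm(dp=[[0.001,0.015,-0.037],[0.002,0.034,-0.071],[0.002,0.057,-0.104],[0.002,0.082,-0.134],[0.002,0.105,-0.156],[0.002,0.12,-0.169],[0.002,0.12,-0.169]], turn=[0,0,0,0,0,0,0])

```text
clock: 26.35
position: [0.5498, -0.0004, 0.4874]
eef_rot: [-0.001, 0.664, 0.748, -0.0]
wrist_force: [-12.0, -4.5, 13.9]
gripper_width: 0.0094
```

Run:
```python
from h import *
b=lambda th:H+rot_lid(.124,th).apply([-.198,0,.0025])+[0,0,.006]
plan([(b(t),97) for t in (1.40,1.43,1.46,1.5)])
s=cam("side","side18"); lid_th(s)
```

```text
grip [ 5.493e-01 -1.000e-04  3.070e-01] yaw 96.8 tilt [-0.0023  0.0013] w 0.0094 F [-12.   -4.5  13.9] clk 26.35 q6 -0.25
[0.0017, 0.0184, -0.0086] -0.0021
[0.0017, 0.0277, -0.016] -0.0021
[0.0018, 0.0372, -0.0231] -0.0021
[0.0019, 0.0503, -0.0321] -0.0021
[(np.int32(59), [243.9, 164.3])]
0 [260.1 202.1] bar [ 0.511 -0.004  0.055]
0.26 [262.5 194.2] bar [ 0.492 -0.007  0.102]
0.5 [262.3 186.5] bar [ 0.486 -0.007  0.149]
0.8 [258.7 177.1] bar [ 0.494 -0.006  0.208]
1.1 [251.5 168.8] bar [ 0.519 -0.003  0.262]
1.4 [241.2 162.4] bar [0.558 0.002 0.305]
```

Run:
```python
from h import *
b=lambda th:H+rot_lid(.124,th).apply([-.202,0,.0025])+[0,0,.006]
plan([(b(t),97) for t in (1.36,1.40,1.43,1.46)])
```

```text
grip [ 5.493e-01 -2.000e-04  3.070e-01] yaw 96.8 tilt [-0.0014  0.0013] w 0.0093 F [-11.1  -4.9  12. ] clk 26.4 q6 -0.25
[0.0016, 0.0009, -0.0043] -0.0021
[0.0017, 0.0133, -0.0147] -0.0021
[0.0017, 0.0228, -0.0223] -0.0021
[0.0018, 0.0325, -0.0295] -0.0021
```

jog_arm(dp=[[0.001,0.001,-0.005],[0.001,0.013,-0.015],[0.001,0.013,-0.015]], turn=[0,0,0])

```text
clock: 26.7
position: [0.5562, 0.0005, 0.4931]
eef_rot: [-0.002, 0.664, 0.748, -0.002]
wrist_force: [-1.9, -3.8, -5.0]
gripper_width: 0.0093
```

jog_arm(dp=[[0,0.005,-0.004],[0,0.01,-0.008],[0,0.01,-0.008]], turn=[0,0,0])

```text
clock: 27.0
position: [0.5611, 0.001, 0.4971]
eef_rot: [-0.003, 0.664, 0.748, -0.002]
wrist_force: [-3.7, -3.0, -1.8]
gripper_width: 0.0092
```

Run:
```python
from h import *
plan([])
s=cam("side","side19"); lid_th(s)
```

```text
grip [0.5599 0.0011 0.3167] yaw 96.8 tilt [-0.0071  0.0004] w 0.0092 F [-3.7 -3.  -1.8] clk 27.0 q6 -0.24
[(np.int32(59), [241.3, 162.9])]
0 [260.1 202.1] bar [ 0.511 -0.004  0.055]
0.26 [262.5 194.2] bar [ 0.492 -0.007  0.102]
0.5 [262.3 186.5] bar [ 0.486 -0.007  0.149]
0.8 [258.7 177.1] bar [ 0.494 -0.006  0.208]
1.1 [251.5 168.8] bar [ 0.519 -0.003  0.262]
1.4 [241.2 162.4] bar [0.558 0.002 0.305]
```

Forces are only hinge friction, so it's close to the stop. I'll push on along the tangent until the force rises.

jog_arm(dp=[[0,0.006,-0.005],[0,0.012,-0.008],[0,0.012,-0.008]], turn=[0,0,0])

```text
clock: 27.35
position: [0.5644, 0.0013, 0.4973]
eef_rot: [-0.009, 0.664, 0.748, -0.008]
wrist_force: [-10.9, -4.9, -11.2]
gripper_width: 0.0092
```

jog_arm(dp=[[0,0.006,-0.004],[0,0.012,-0.008],[0,0.012,-0.008]], turn=[0,0,0])

```text
clock: 27.65
position: [0.5677, 0.0015, 0.4972]
eef_rot: [-0.015, 0.664, 0.747, -0.014]
wrist_force: [-11.8, -4.5, -10.8]
gripper_width: 0.0092
```

Run:
```python
from h import *
plan([])
s=cam("side","side20"); lid_th(s)
```

```text
grip [0.5603 0.0012 0.3169] yaw 96.7 tilt [-0.0408 -0.0018] w 0.0092 F [-11.8  -4.5 -10.8] clk 27.65 q6 -0.24
[(np.int32(59), [241.3, 163.1])]
0 [260.1 202.1] bar [ 0.511 -0.004  0.055]
0.26 [262.5 194.2] bar [ 0.492 -0.007  0.102]
0.5 [262.3 186.5] bar [ 0.486 -0.007  0.149]
0.8 [258.7 177.1] bar [ 0.494 -0.006  0.208]
1.1 [251.5 168.8] bar [ 0.519 -0.003  0.262]
1.4 [241.2 162.4] bar [0.558 0.002 0.305]
```

That's the stop: the grip point no longer moves while about 16 N acts along the arc. Releasing and withdrawing upwards.

jog_arm(dp=[[0,0,0],[0,0,0],[0,0,0],[0,0,0]], turn=[0,0,0,0], hand=0.34)

```text
clock: 28.1
position: [0.5682, 0.0019, 0.4983]
eef_rot: [-0.013, 0.664, 0.748, -0.013]
wrist_force: [0.0, -0.1, -0.9]
gripper_width: 0.0315
```

Run:
```python
from h import *
plan([])
```

```text
grip [0.5615 0.0017 0.318 ] yaw 96.8 tilt [-0.0368 -0.0012] w 0.0315 F [ 0.  -0.1 -0.9] clk 28.1 q6 -0.24
```

jog_arm(dp=[[0,0,-0.03],[0,0,-0.08],[0,0,-0.14],[0,0,-0.2],[0,0,-0.24],[0,0,-0.24]], turn=[0,0,0,0,0,0])

```text
clock: 28.7
position: [0.5725, 0.0023, 0.6219]
eef_rot: [-0.01, 0.664, 0.748, -0.01]
wrist_force: [-0.4, -0.1, 0.2]
gripper_width: 0.0322
```

jog_arm(dp=[[0,-0.08,0],[0,-0.16,0],[0,-0.24,0],[0,-0.32,0],[0,-0.36,0],[0,-0.36,0],[0,-0.36,0]], turn=[0,0,0,0,0,0,0])

```text
clock: 29.4
position: [0.394, -0.0189, 0.6266]
eef_rot: [-0.01, 0.664, 0.748, -0.01]
wrist_force: [-0.1, -0.2, -0.8]
gripper_width: 0.0323
```

Run:
```python
from h import *
plan([])
s=cam("side","side21");t=cam("top","top21"); lid_th(s)
hs=[cv2.cvtColor(cv2.imread('pics/side0.png'),cv2.COLOR_BGR2HSV),cv2.cvtColor(s['frame'],cv2.COLOR_BGR2HSV)]
for h in hs:
    m=((h[...,0]<14)&(h[...,1]>170)&(h[...,2]>80)).astype(np.uint8); m[:,:225]=0
    k,l,st,c=cv2.connectedComponentsWithStats(m); print([(st[i].tolist(),c[i].round(1).tolist()) for i in range(1,k) if st[i,4]>40])
a=cv2.imread('pics/side0.png').astype(int);b=s['frame'].astype(int)
print('bottle/weight diff side',np.abs(a-b)[155:195,305:345].mean(),'ref floor',np.abs(a-b)[150:180,395:415].mean())
a=cv2.imread('pics/top0.png').astype(int);b=t['frame'].astype(int)
print('top',np.abs(a-b)[235:285,338:398].mean(), np.abs(a-b)[340:380,380:420].mean())
```

```text
grip [ 0.3891 -0.0191  0.4463] yaw 96.8 tilt [-0.0271 -0.0013] w 0.0323 F [-0.1 -0.2 -0.8] clk 29.4 q6 -0.34
[(np.int32(58), [241.4, 163.0])]
0 [260.1 202.1] bar [ 0.511 -0.004  0.055]
0.26 [262.5 194.2] bar [ 0.492 -0.007  0.102]
0.5 [262.3 186.5] bar [ 0.486 -0.007  0.149]
0.8 [258.7 177.1] bar [ 0.494 -0.006  0.208]
1.1 [251.5 168.8] bar [ 0.519 -0.003  0.262]
1.4 [241.2 162.4] bar [0.558 0.002 0.305]
[([248, 261, 13, 21, 187], [253.8, 270.9]), ([278, 278, 16, 24, 279], [285.5, 288.1]), ([233, 295, 9, 20, 156], [237.0, 304.6])]
[([269, 262, 13, 13, 98], [274.9, 267.6]), ([276, 278, 16, 26, 285], [283.7, 289.3]), ([257, 307, 21, 12, 170], [266.6, 311.7])]
bottle/weight diff side 2.060625 ref floor 1.5366666666666666
top 37.312 20.589583333333334
```

```bash
python3 -c "
from plant import bot
print(bot.hand_in())"
```

```text
the job is handed in; nothing more can be done
None
```

The control box is open and the job is handed in, at about 29 s on the robot's clock. The screw was turned only with the driver.

**What I did**
- **Screw:** I took the large driver from its stand and seated the blade in the slot, leaning it to suit the 30° lid. The last wrist joint neared its range partway. I lifted the blade out, turned the hand half round, reinserted the blade and finished the turn.
- **Driver:** I stood it back in the stand.
- **Lid:** I swung it up by its handle bar until it met its stop, let go and moved clear.

**Last checks**
- **Screw at its stop:** torque climbed from about 0.2 to 1.2 N m at the end. The camera showed the slot had turned about 72° (1.25 rad).
- **Lid at its stop:** the bar stopped moving while about 16 N pushed it. After release the screw head stayed at side-view pixel (241.4, 163.0), against (241.2, 162.4) predicted for 1.4 rad.
- **Driver upright:** its handle is within about 2 pixels of where it started in the side view.
- **Bottle and paperweight:** the side view shows no change. The matching top-view comparison came out high, probably because the arm was in the picture, so it confirms nothing.

**Less certain**
- The last checks are numbers only, because I had used up the 12 picture views. I could not look at the final scene.
- In the second look, about 1 s in, the two small look-alike drivers had already toppled beside the stand. The hand had not gone near them, and I left them there.

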